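# Lock the swing clamp of the drilling jig that holds the white block

## Task

Two green drilling jigs stand on the bench, each with a red bar knob that swings a steel clamp arm. On the jig that holds the white plastic block, turn the red knob clockwise (seen from above) until it clicks past its detent and stops, with the clamp arm over the white block, then let go of it. Leave the other jig, with the black plastic block, unclamped, and do not shift the white block out of its place.

Things in the scene. Friction and masses are not known exactly. Their poses are not given: they have to be found in the camera images.
- white_grip (a point): Grip point of the red bar knob on the jig with the WHITE block, on its vertical turning axis, z about 0.099. Bar 50 long, 14 wide, 36 high: top 14 mm above this point, bottom 22 below; under it a black disc (dia 40) and a steel clamp arm (92 mm out from the axis, top 28 below). z up; x along the bar, towards the arm's tip, turning with the knob: grip across y. The green jig plate is fixed.
- white_clamp (a joint): Turn of that knob, rad: 0 = open (arm beside the block), grows clockwise seen from above to a hard stop at 1.2 = locked (arm over the white block). A sprung detent resists with up to 0.16 N m, crest at 0.6: before it the knob springs back to 0, past it it snaps on to 1.2 and stays.
- black_clamp (a joint): Turn of the same kind of knob on the other jig, which holds a black plastic block: 0 = open, where it starts and must stay.
- white_block_center (a point): Centre of the loose white plastic block, 60 x 50 x 40 mm, lying in the low nest of its jig, top at z 0.055 m, its centre 95 mm from the axis of the jig's knob.

How it is judged:
At the end, for the whole second after the job is handed in: The white-block jig's clamp is past its detent and locked (joint above 1.0 of 1.2 rad), the black-block jig's clamp is still open (below 0.2 rad), the white block lies within 12 mm of where it started, and the robot has let go (value of joint white_clamp above 1 rad and value of joint black_clamp below 0.2 rad and distance of white_block_center from where it was at the start of the episode below 0.012 m); the robot touches nothing.
It fails at once if the clamp of the black-block jig is turned by more than 0.5 rad (value of joint black_clamp above 0.5 rad).
It fails at once if the white block is shifted by more than 20 mm (distance of white_block_center from where it was at the start of the episode above 0.02 m).
It also fails if it takes over 35 s, if anything falls off the work surface, if the arm or the gripper's body presses on something with over 40 N, if the wrist force passes 120 N, or if a joint passes its speed limit or range.

## Robot

A 7-joint arm with a two-finger parallel gripper is mounted at the origin on the work surface. World frame = base frame: x ahead of the robot, y to its left, z up, the work surface at z = 0. Lengths are in m, angles in rad, forces in N, time in s.
With the tool pointing down it reaches from about 0.4 to 0.875 m from the base axis. Payload 6.5 kg.
Tool frame: the origin (TCP) lies on the front face of the gripper's body, between the roots of the fingers; the fingertips stand 73 mm ahead of it and the grasp point (between the pads) lies 54 mm ahead of it; z points along the fingers, y is the line along which they close (so a half turn about z gives the same grasp; the last joint's range is limited). The gripper opens to 85 mm and grips with 20 to 120 N. Pads are 22 mm wide; open, the fingers measure 114 mm over their backs; the gripper's body (76 mm by 85 mm) begins 54 mm behind the grasp point. The pads swing forward as they close: fully open they stand 13 mm farther back than shut.
Start: joints at [1.258, 0.536, -0.004, 1.538, 0.003, 1.067, -0.071], TCP at [0.159, -0.63, 0.304] pointing down, gripper open.
Joint ranges: [-2.7, 2.7], [-0.37, 2.16], [-1.27, 1.26], [0.24, 2.4], [-1.31, 4.45], [0.19, 1.91], [-2.76, 2.76]. Speed limits (rad/s): [2.39, 2.39, 3.14, 3.14, 3.14, 3.14, 3.14].

## Interface

Orientations are given as a unit quaternion [w, x, y, z].
In Python, from bench import readout, viewer, ctrl gives the robot as it stands. The module is installed in compiled form; this text tells all that it offers.
- The arm moves only by the tool apply_moves, never from a script. Its argument "targets" is a list of rows, each an object with "claw": the finger opening in mm, from 0 to 85.4; "linear": the shift along the tool's x, y, z in mm, a list of three; "turn": the turn about the tool's z in degrees. A call has 1 to 20 rows; each row shifts and turns the commanded pose from where the row before left it, along the tool's axes as they then stand; what a row does not reach is not made up. A row lasts 1/8 s, in which the tool goes at most 62.5 mm and 10.7 degrees, less where a joint would pass 70% of its speed; a pose out of reach is approached as far as the arm can. A call is refused whole if a number of a shift passes 62.5 or a number of a turn 10.7, either way. A call with a gripper value outside its range is refused whole. The fingers move at their own pace and stop on an object; "grip_force" is the grip in N (left out, the last holds). Time passes only in rows, so rows that do not move let the fingers close. It gives the time, the measured TCP pose, the force, the opening and the grip force at its end, in the units of the state.
- readout.get_state(): the state, without advancing time (a new reading comes with each control period).
- viewer.camera(name): name is "scene" or "top" or "wrist"; returns a dict with "frame" (420x560x3 uint8, blue, green, red), "depth" (420x560 float32, m along the optical axis (not along the pixel's ray), 0 where there is no reading), "mtx" (3x3 intrinsics, pixels), "k1" (the pictures are not rectified: a ray, as slopes to the right and down, at radius r is drawn at 1 + k1 r^2 times it, then the intrinsics apply), "R" (3x3) and "t" (3): a world point X has camera coordinates R X + t. Camera axes: x right, y down, z forward; pixel columns grow to the right and rows downward; lengths in m; the calibration is good to about 2 mm. A picture is of the moment at which its call begins.
- ctrl.hand_in(): hands the job in; it is judged then, once.
The state is a dict: "time_s": time; "joints": joint angles; "qvel": joint speeds; "effort": joint torques, N m; "eef_pos": TCP position; "tcp_rot": TCP orientation; "force": force on the tool from outside, world axes, zero at the start; "moment": the same for the moment, N m; "width": finger opening in m; "grasp_force": force on a finger pad.
Only numpy, scipy, OpenCV 4.12 (cv2) and the standard library are available. Lean on these libraries where they do the work, as an engineer would, in place of code of your own. Each camera call takes 0.05 s, during which the arm holds its last target. There are 200 camera calls.

## Working session

There is one attempt and no reset: what is moved stays moved. The work goes in short steps, Python scripts to look and compute and a tool call to move; the robot and the scene stay as the last step left them, time stands still between calls to the robot, and variables do not carry over. Pictures are saved under pics/ and viewed, at most 10 in all, crops included, and the job is handed in when it is done.

Besides the shell and the picture viewer there is one more tool, called as name(argument=value, ...) on one line, values as JSON. apply_moves: Moves the arm, as the interface text tells. Its arguments: {"type":"object","properties":{"targets":{"type":"array","items":{"type":"object","properties":{"claw":{"type":"number"},"linear":{"type":"array","items":{"type":"number"}},"turn":{"type":"number"}}}},"grip_force":{"type":"number"}},"required":["targets"]}

```bash
mkdir -p pics
cat > h.py <<'E'
import numpy as np,cv2
from bench import readout,viewer,ctrl
def rays(c,uv):
    K=np.array(c["mtx"]);d=(np.atleast_2d(uv).astype(float)-K[:2,2])/[K[0,0],K[1,1]]
    u=d.copy()
    for _ in range(20): u=d/(1+c["k1"]*(u**2).sum(1,keepdims=True))
    return np.c_[u,np.ones(len(u))]
def world(c,uv,z):
    R=np.array(c["R"]);t=np.array(c["t"]);r=rays(c,uv)@R;o=-R.T@t
    return o+r*((z-o[2])/r[:,2])[:,None]
def red(f):
    h=cv2.cvtColor(f,cv2.COLOR_BGR2HSV);return (((h[...,0]<8)|(h[...,0]>172))&(h[...,1]>140)&(h[...,2]>60)).astype(np.uint8)*255
E
python3 - <<'E'
from h import *
s=readout.get_state();print(s["time_s"],s["eef_pos"],s["tcp_rot"],s["width"],s["force"])
for n in("top","scene"):
    c=viewer.camera(n);cv2.imwrite(f"pics/{n}1.png",c["frame"]);np.save(n,c,allow_pickle=True)
    k,l,st,ce=cv2.connectedComponentsWithStats(red(c["frame"]))
    for i in range(1,k):
        if st[i,4]>30: print(n,st[i],ce[i],c["depth"][l==i].min())
E
```

```text
0.0 [ 0.15865394 -0.62981915  0.30299906] [-8.57091878e-04  9.92392063e-01  1.23114704e-01 -1.68256702e-04] 0.0853159808616794 [ 0.08273097 -0.53670025  0.54877706]
top [411 157  18  20 134] [419.93283582 165.85820896] 1.0635544
top [ 25 160  13  13 118] [ 30.95762712 165.62711864] 1.0347142
top [218 164  14  24 139] [224.54676259 174.9352518 ] 1.0651424
scene [111 179  31  22 473] [125.93446089 189.12896406] 0.0
scene [325 235  27  33 474] [337.40295359 251.53797468] 0.58479565
```

View pics/top1.png

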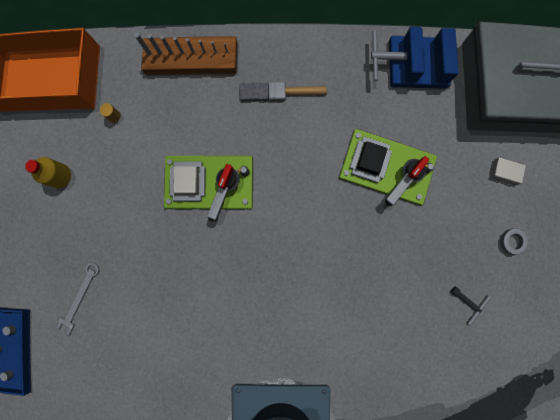

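View pics/scene1.png

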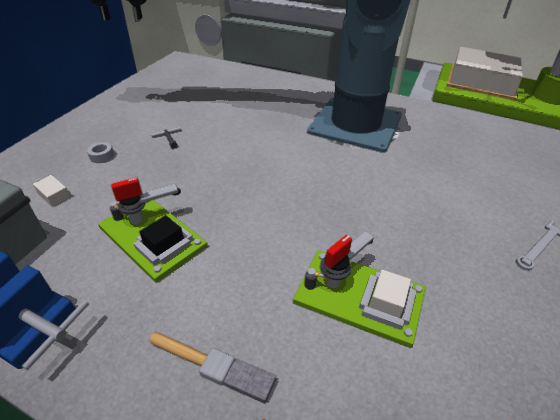

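The top view shows the white-block jig at left, its knob near (225,175) and its arm running to about (213,217). The black-block jig is at (388,170). Next I measure the knob's axis and bar direction.

Run:
```python
from h import *
for n,(a,b) in (("top",(224,175)),("scene",(337,251))):
    c=np.load(n+".npy",allow_pickle=True).item();R=np.array(c["R"]);t=np.array(c["t"])
    print(n,"cam",-R.T@t)
    k,l,st,ce=cv2.connectedComponentsWithStats(red(c["frame"]))
    i=min(range(1,k),key=lambda i:np.hypot(*(ce[i]-(a,b))))
    v,u=np.where(l==i);d=c["depth"][v,u];uv=np.c_[u,v];ok=d>0
    P=(rays(c,uv)*d[:,None]-t)@R; P=P[ok]
    print("z pct",np.percentile(P[:,2],[5,50,95]))
    T=P[abs(P[:,2]-.113)<.006];print(len(T))
    for pts in (T[:,:2],world(c,uv,.113)[:,:2]):
        r=cv2.minAreaRect((pts*1000).astype(np.float32));bx=cv2.boxPoints(r);e=max((bx[1]-bx[0],bx[2]-bx[1]),key=np.linalg.norm)
        print(r,"long dir deg",np.degrees(np.arctan2(e[1],e[0])))
c=np.load("top.npy",allow_pickle=True).item()
print("tip",world(c,[(213,217)],.068),"block",world(c,[(185,180)],.055))
f=c["frame"][130:240,150:270];cv2.imwrite("pics/crop.png",cv2.resize(f,None,fx=5,fy=5,interpolation=cv2.INTER_CUBIC))
```

```text
top cam [ 0.40535638 -0.01530818  1.17260279]
z pct [0.10909372 0.11346548 0.11677555]
136
((561.2822875976562, 117.8445053100586), (13.408316612243652, 48.4361686706543), 68.25076293945312) long dir deg -21.74926
((560.5537109375, 118.0682144165039), (13.966279029846191, 48.77769088745117), 69.38860321044922) long dir deg -20.611391
scene cam [0.9755281  0.19511657 0.5576231 ]
z pct [0.08271791 0.10521124 0.11451611]
220
((563.8540649414062, 118.1698989868164), (12.580307960510254, 49.38108825683594), 69.63675689697266) long dir deg -20.363235
((576.8427734375, 120.3466567993164), (26.441448211669922, 71.8331298828125), 73.1126480102539) long dir deg -16.887362
tip [[0.4772891  0.14611014 0.068     ]] block [[0.5584824  0.21154875 0.055     ]]
```

View pics/crop.png

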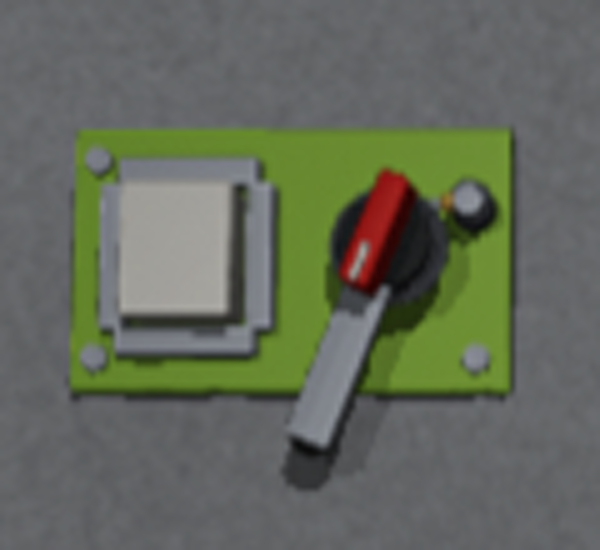

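The crop shows the bar with its white mark towards the arm. The axis is at about (0.562, 0.118) and the bar points at 159°. I move over it first, then turn.

apply_moves(targets=[{"linear":[34,-37,0],"claw":85},{"linear":[34,-37,0],"claw":85},{"linear":[34,-37,0],"claw":85},{"linear":[34,-37,0],"claw":85},{"linear":[34,-37,0],"claw":85},{"linear":[34,-37,0],"claw":85},{"linear":[34,-37,0],"claw":85},{"linear":[34,-37,0],"claw":85},{"linear":[34,-37,0],"claw":85},{"linear":[34,-37,0],"claw":85},{"linear":[34,-37,0],"claw":85},{"linear":[34,-37,0],"claw":85},{"linear":[34,-37,0],"claw":85},{"linear":[34,-37,0],"claw":85},{"linear":[34,-37,0],"claw":85},{"linear":[34,-37,0],"claw":85},{"linear":[30,-35,0],"claw":85}])

```text
invalid input
```

apply_moves(targets=[{"turn":-10.4,"claw":45},{"turn":-10.4,"claw":45},{"turn":-10.4,"claw":45},{"turn":-10.4,"claw":45},{"turn":-10.4,"claw":45},{"turn":-10.4,"claw":45},{"turn":-10.4,"claw":45},{"turn":-10.4,"claw":45},{"turn":-10.4,"claw":45},{"turn":-10.4,"claw":45},{"turn":-10.4,"claw":45},{"turn":-10.4,"claw":45},{"turn":-10.4,"claw":45},{"turn":-9.7,"claw":45},{"claw":45}])

```text
invalid input
```

```bash
cat >> h.py <<'E'
def pose():
    s=readout.get_state();q=s["tcp_rot"];a=np.arctan2(q[2],q[1]);p=np.array(s["eef_pos"])
    print(s["time_s"],p,"x dir deg",np.degrees(2*a),"quat",q,"q7",s["joints"][6],"w",s["width"],"F",s["force"],"M",s["moment"])
    return p,2*a
def tofr(d,th): return d[0]*np.cos(th)+d[1]*np.sin(th), d[0]*np.sin(th)-d[1]*np.cos(th)
E
python3 - <<'E'
from h import *
p,th=pose()
print("tool shift mm",np.array(tofr(np.array([.562,.118])-p[:2],th))*1000)
c=viewer.camera("wrist");np.save("wrist",c,allow_pickle=True);cv2.imwrite("pics/w1.png",c["frame"])
R=np.array(c["R"]);t=np.array(c["t"])
k,l,st,ce=cv2.connectedComponentsWithStats(red(c["frame"]))
for i in range(1,k):
  if st[i,4]<300: continue
  v,u=np.where(l==i);d=c["depth"][v,u];ok=d>0
  P=((rays(c,np.c_[u,v])*d[:,None]-t)@R)[ok];T=P[abs(P[:,2]-.113)<.005]
  print(len(T),cv2.minAreaRect((T[:,:2]*1000).astype(np.float32)),np.percentile(P[:,2],[5,50,95]))
E
```

```text
0.1 [ 0.15866913 -0.62987623  0.3031172 ] x dir deg 14.143518949782896 quat [-7.61360144e-04  9.92392438e-01  1.23112314e-01 -1.65063106e-04] q7 -0.0712006802743812 w 0.08539343104440647 F [-0.24365206  0.22820338  0.75014351] M [0.04418998 0.02778506 0.00734932]
tool shift mm [ 573.84933571 -626.65108963]
```

View pics/w1.png

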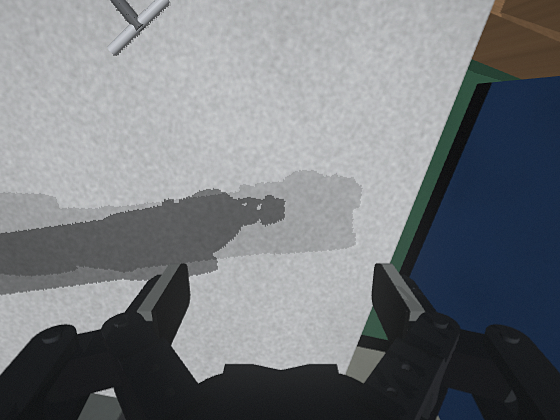

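Both calls were refused, so nothing moved and the wrist view shows only the fingers over bare bench. I'll give every field in each row.

apply_moves(targets=[{"linear":[34,-37,0],"turn":0,"claw":85},{"linear":[34,-37,0],"turn":0,"claw":85},{"linear":[34,-37,0],"turn":0,"claw":85},{"linear":[34,-37,0],"turn":0,"claw":85},{"linear":[34,-37,0],"turn":0,"claw":85},{"linear":[34,-37,0],"turn":0,"claw":85},{"linear":[34,-37,0],"turn":0,"claw":85},{"linear":[34,-37,0],"turn":0,"claw":85},{"linear":[34,-37,0],"turn":0,"claw":85},{"linear":[34,-37,0],"turn":0,"claw":85},{"linear":[34,-37,0],"turn":0,"claw":85},{"linear":[34,-37,0],"turn":0,"claw":85},{"linear":[34,-37,0],"turn":0,"claw":85},{"linear":[34,-37,0],"turn":0,"claw":85},{"linear":[34,-37,0],"turn":0,"claw":85},{"linear":[34,-37,0],"turn":0,"claw":85},{"linear":[30,-35,0],"turn":0,"claw":85}], grip_force=60)

```text
time_s: 2.28
eef_pos: [0.5628, 0.1195, 0.3036]
tcp_rot: [0.0, 0.992, 0.123, -0.0]
force: [0.4, 0.3, 0.4]
width: 0.0852
grasp_force: 0.0
```

apply_moves(targets=[{"linear":[0,0,0],"turn":-10.4,"claw":45},{"linear":[0,0,0],"turn":-10.4,"claw":45},{"linear":[0,0,0],"turn":-10.4,"claw":45},{"linear":[0,0,0],"turn":-10.4,"claw":45},{"linear":[0,0,0],"turn":-10.4,"claw":45},{"linear":[0,0,0],"turn":-10.4,"claw":45},{"linear":[0,0,0],"turn":-10.4,"claw":45},{"linear":[0,0,0],"turn":-10.4,"claw":45},{"linear":[0,0,0],"turn":-10.4,"claw":45},{"linear":[0,0,0],"turn":-10.4,"claw":45},{"linear":[0,0,0],"turn":-10.4,"claw":45},{"linear":[0,0,0],"turn":-10.4,"claw":45},{"linear":[0,0,0],"turn":-10.4,"claw":45},{"linear":[0,0,0],"turn":-9.7,"claw":45},{"linear":[0,0,0],"turn":0,"claw":45}])

```text
time_s: 4.15
eef_pos: [0.5621, 0.1176, 0.3034]
tcp_rot: [-0.0, 0.183, 0.983, 0.0]
force: [0.5, -0.2, -0.5]
width: 0.045
grasp_force: 0.0
```

```bash
cat > w.py <<'E'
import sys
from h import *
p,th=pose()
print("tool shift mm",np.array(tofr(np.array([.562,.118])-p[:2],th))*1000)
c=viewer.camera("wrist");np.save("wrist",c,allow_pickle=True);cv2.imwrite(f"pics/{sys.argv[1]}.png",c["frame"])
R=np.array(c["R"]);t=np.array(c["t"])
k,l,st,ce=cv2.connectedComponentsWithStats(red(c["frame"]))
for i in range(1,k):
  if st[i,4]<300: continue
  v,u=np.where(l==i);d=c["depth"][v,u];ok=d>0
  P=((rays(c,np.c_[u,v])*d[:,None]-t)@R)[ok];T=P[abs(P[:,2]-.113)<.005]
  print(len(T),cv2.minAreaRect((T[:,:2]*1000).astype(np.float32)),np.percentile(P[:,2],[5,50,95]))
E
python3 w.py w2
```

```text
4.15 [0.56209552 0.11764297 0.30344338] x dir deg 158.93690204397768 quat [-4.78879844e-04  1.82776890e-01  9.83154299e-01  5.93692679e-05] q7 0.48526944583203674 w 0.04497690935597232 F [ 0.52250191 -0.19952618 -0.50585899] M [-0.07242717  0.01621012  0.0042397 ]
tool shift mm [0.21745654 0.29884443]
786 ((562.3213500976562, 119.51954650878906), (13.260211944580078, 49.0842170715332), 69.29847717285156) [0.09700066 0.113463   0.11475166]
```

View pics/w2.png

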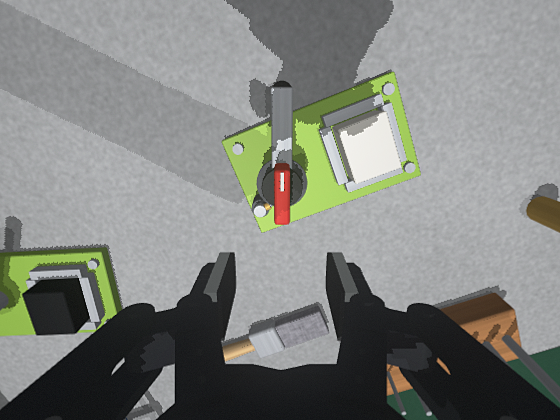

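The wrist view shows the gripper aligned with the bar, which is upright at about (282,194). There's a stop post at (260,210), so I check its height before going down.

Run:
```python
from h import *
c=np.load("wrist.npy",allow_pickle=True).item();R=np.array(c["R"]);t=np.array(c["t"])
uv=np.array([(u,v) for v in range(200,221,4) for u in range(250,270,4)])
d=c["depth"][uv[:,1],uv[:,0]];P=(rays(c,uv)*d[:,None]-t)@R
th=np.radians(158.94);q=P[:,:2]-[.562,.1185]
x=q@[np.cos(th),np.sin(th)];y=q@[np.sin(th),-np.cos(th)]
print(np.round(np.c_[uv,x*1000,y*1000,P[:,2]*1000])[P[:,2]>.03].astype(int))
```

```text
[[254 200 -26 -29  36]
 [258 200 -24 -24  44]
 [262 200 -24 -20  43]
 [266 200 -19 -15  60]
 [254 204 -28 -29  45]
 [258 204 -27 -24  49]
 [262 204 -27 -20  47]
 [266 204 -25 -15  53]
 [254 208 -29 -28  54]
 [258 208 -29 -24  54]
 [262 208 -29 -19  54]
 [266 208 -29 -15  54]
 [254 212 -34 -28  54]
 [258 212 -34 -24  54]
 [262 212 -34 -20  52]
 [266 212 -38 -16  42]
 [258 216 -39 -24  54]
 [262 216 -39 -20  53]]
```

The post top is at z 0.054, well below the fingertips, so I descend and grip.

apply_moves(targets=[{"linear":[0,0.5,30],"turn":0,"claw":45},{"linear":[0,0,30],"turn":0,"claw":45},{"linear":[0,0,30],"turn":0,"claw":45},{"linear":[0,0,30],"turn":0,"claw":45},{"linear":[0,0,20],"turn":0,"claw":45},{"linear":[0,0,9],"turn":0,"claw":45},{"linear":[0,0,0],"turn":0,"claw":45},{"linear":[0,0,0],"turn":0,"claw":25},{"linear":[0,0,0],"turn":0,"claw":10},{"linear":[0,0,0],"turn":0,"claw":5},{"linear":[0,0,0],"turn":0,"claw":5},{"linear":[0,0,0],"turn":0,"claw":5}], grip_force=50)

```text
time_s: 5.7
eef_pos: [0.5629, 0.1186, 0.1559]
tcp_rot: [0.001, 0.182, 0.983, 0.0]
force: [-1.7, -0.1, 5.6]
width: 0.0133
grasp_force: 49.1
```

Gripped at 13.3 mm with small forces. Now I turn clockwise.

apply_moves(targets=[{"linear":[0,0,0],"turn":6,"claw":5},{"linear":[0,0,0],"turn":6,"claw":5},{"linear":[0,0,0],"turn":6,"claw":5},{"linear":[0,0,0],"turn":6,"claw":5},{"linear":[0,0,0],"turn":6,"claw":5},{"linear":[0,0,0],"turn":6,"claw":5},{"linear":[0,0,0],"turn":6,"claw":5},{"linear":[0,0,0],"turn":6,"claw":5},{"linear":[0,0,0],"turn":6,"claw":5},{"linear":[0,0,0],"turn":6,"claw":5},{"linear":[0,0,0],"turn":6,"claw":5},{"linear":[0,0,0],"turn":2,"claw":5},{"linear":[0,0,0],"turn":0,"claw":5}])

```text
time_s: 7.32
eef_pos: [0.5624, 0.1182, 0.1559]
tcp_rot: [0.0, 0.701, 0.713, -0.0]
force: [-2.0, -1.2, 9.5]
width: 0.0133
grasp_force: 49.5
```

```bash
python3 w.py w3
```

```text
7.325 [0.56243298 0.11821994 0.1558568 ] x dir deg 90.98539819381213 quat [ 4.14985247e-04  7.01000074e-01  7.13161059e-01 -1.67730226e-04] q7 -0.666717695397826 w 0.013313671112631991 F [-2.0410889 -1.1611644  9.462273 ] M [-0.40576714  0.55909536 -0.10694098]
tool shift mm [-0.21246203 -0.43670023]
3063 ((562.8564453125, 120.3681640625), (13.700995445251465, 49.526493072509766), 0.8832069039344788) [0.09001188 0.11326895 0.11448953]
```

View pics/w3.png

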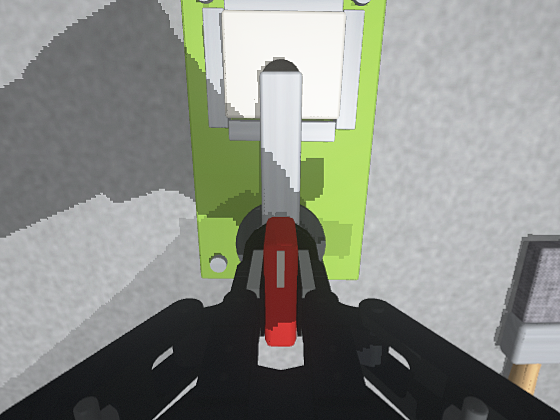

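The wrist view shows the arm centred over the white block, with its tip at about (281,70). Next I release, lift clear and check.

apply_moves(targets=[{"linear":[0,0,0],"turn":0.5,"claw":14},{"linear":[0,0,0],"turn":0,"claw":25},{"linear":[0,0,0],"turn":0,"claw":40},{"linear":[0,0,0],"turn":0,"claw":45},{"linear":[0,0,0],"turn":0,"claw":45},{"linear":[0,0,0],"turn":0,"claw":45},{"linear":[0,0,-15],"turn":0,"claw":45},{"linear":[0,0,-30],"turn":0,"claw":45},{"linear":[0,0,-35],"turn":0,"claw":45},{"linear":[0,0,-35],"turn":0,"claw":45},{"linear":[0,0,-35],"turn":0,"claw":45},{"linear":[0,0,0],"turn":0,"claw":45},{"linear":[0,0,0],"turn":0,"claw":45}])

```text
time_s: 9.0
eef_pos: [0.5621, 0.1183, 0.3049]
tcp_rot: [0.0, 0.704, 0.71, -0.0]
force: [-0.2, 0.2, -0.9]
width: 0.0452
grasp_force: 0.0
```

```bash
python3 w.py w4
```

```text
9.0 [0.5620815  0.1182631  0.30493412] x dir deg 90.54793826690276 quat [ 9.14363519e-05  7.03717552e-01  7.10479820e-01 -1.54978100e-04] q7 -0.5550117849971437 w 0.045211317890256696 F [-0.2203825   0.17733947 -0.91399375] M [-0.00981244  0.02327123  0.01152757]
tool shift mm [-0.26231308 -0.0840133 ]
776 ((562.8048095703125, 120.44692993164062), (13.246213912963867, 48.32603073120117), 0.17559419572353363) [0.0963336  0.11331878 0.11479631]
```

View pics/w4.png

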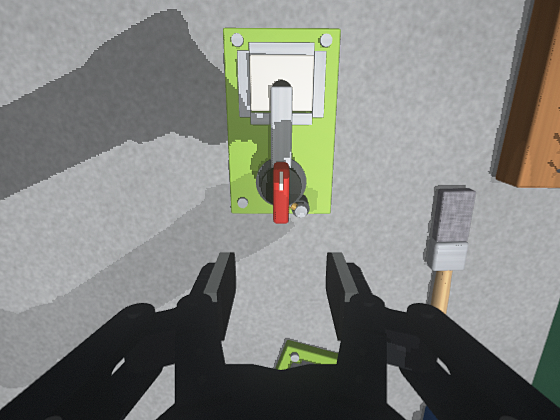

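The gripper is free. The bar is at about 90° (a turn of about 69°, or 1.2 rad), its arm lies over the white block at (281,85), and the block sits in its nest.

```bash
python3 -c "
from bench import ctrl;print(ctrl.hand_in())"
```

```text
the job is handed in; nothing more can be done
None
```

The white-block jig's knob is turned about 1.2 rad to its stop with the arm over the block, the gripper has let go, the black-block jig was not touched, and the job is handed in (no verdict came back).

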